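# Sort the coin-cleaning kit back into its two trays

### The arm

A 6-joint arm with a two-finger parallel gripper is mounted at the origin on a cart in front of the work surface, level with it; the furniture and walls round the work are solid. World frame = base frame: x ahead of the robot, y to its left, z up, the work surface at z = 0. Lengths are in m, angles in rad, forces in N, time in s.
With the tool pointing down it reaches from about 0.275 to 0.825 m from the base axis. Payload 5.2 kg.
Tool frame: the origin (TCP) lies at the very end of the fingers, on their centre line; the grasp point (between the pads) lies 19 mm behind it; z points along the fingers, y is the line along which they close (so a half turn about z gives the same grasp; the last joint's range is limited). The gripper opens to 93 mm and grips with 3 to 60 N. Pads are 15 mm wide; open, the fingers measure 128 mm over their backs; the gripper's body (75 mm by 188 mm) begins 65 mm behind the grasp point.
Start: joints at [-0.203, 0.259, 1.535, -0, 1.348, -0.203], TCP at [0.55, 0, 0.219] pointing down, gripper open.
Joint ranges: [-3.14, 3.14], [-0.91, 2.08], [0.19, 2.58], [-1.22, 4.36], [0.22, 2.71], [-3.12, 3.12]. Speed limits (rad/s): [2.57, 2.57, 3.14, 3.14, 3.14, 3.14].

### API

Orientations are given as a 3x3 rotation matrix whose columns are the frame's x, y, z axes.
In Python, from cell import telemetry, viewer, r gives the robot as it stands.
- The arm moves only by the tool drive_tool, never from a script. Its argument "rows" is text: rows parted by semicolons, each of 6 numbers parted by spaces: the shift along the tool's x, y, z in units of 50 mm (1.0 is 50 mm), then the turn, a rotation vector about the tool's x, y, z in rad. In form: x y z rx ry rz; .... A call has 1 to 10 rows; each row shifts and turns the commanded pose from where the row before left it, along the tool's axes as they then stand; what a row does not reach is not made up. A row lasts 1/10 s, in which the tool goes at most 50 mm and 8.59 degrees, less where a joint would pass 70% of its speed; a pose out of reach is approached as far as the arm can. A call is refused whole if a number of a shift passes 1 or a number of a turn 0.15, either way. A call with a gripper value outside its range is refused whole. "claw" is the gripper command: -1 is fully open, 1 is shut, values between are in proportion, set as the call begins (left out, the last holds). The fingers move at their own pace and stop on an object; the grip force is fixed at half the most. Time passes only in rows, so rows that do not move let the fingers close. It gives the time, the measured TCP pose, the force, the opening and the grip force at its end, in the units of the state.
- telemetry.get_obs(): the state, without advancing time (a new reading comes with each control period).
- viewer.read_camera(name): name is "scene" or "side" or "wrist"; returns a dict with "pixels" (420x560x3 uint8, red, green, blue), "mtx" (3x3 intrinsics, pixels), "k1" (the pictures are not rectified: a ray, as slopes to the right and down, at radius r is drawn at 1 + k1 r^2 times it, then the intrinsics apply), "R" (3x3) and "t" (3): a world point X has camera coordinates R X + t. Camera axes: x right, y down, z forward; pixel columns grow to the right and rows downward; lengths in m; the calibration is good to about 2 mm. A picture is of the moment at which its call begins. There is no depth.
- r.sign_off(): hands the job in; it is judged then, once.
The state is a dict: "t": time; "joints": joint angles; "joint_vel": joint speeds; "effort": joint torques, N m; "tool_pos": TCP position; "ee_rot": TCP orientation; "ft_force": force on the tool from outside, world axes, zero at the start; "torque": the same for the moment, N m; "width": finger opening in m; "gripper_force": force on a finger pad.
Only numpy, scipy, OpenCV 4.12 (cv2) and the standard library are available. Lean on these libraries where they do the work, as an engineer would, in place of code of your own. Each camera call takes 0.05 s, during which the arm holds its last target. There are 200 camera calls.

### The job

Put the coin-cleaning kit away: lay the flat brush and the tweezers side by side, flat on the floor of the long tray without bays; in the three-bay tray set the banded stack of label slips in the largest bay, at one end, the eye loupe upright in the middle bay and the memory stick in the smaller end bay. Everything must lie flat inside its tray or bay, not on a wall or on another thing, and the dropper bottle and the glass dish must stay where they stand.

Things in the scene. Friction and masses are not known exactly. Their poses are not given: they have to be found in the camera images.
- tool_tray: Fixed plain white open tray without bays, 232 x 148 x 16 mm (rim bead to 19), floor and walls 4 mm thick, inside 224 x 140 mm. Origin: centre of the underside, on the table; x along its length, y across, z up. Brush and tweezers lie in it along x, for instance at y = +34 and -34 mm.
- case_tray: Fixed white open tray with three bays in a row, 250 x 120 x 16 mm (rim bead to 19), floor, walls and dividers 4 mm thick, inside width 112. Origin: centre of the underside; x along its length, y across, z up. Bays along x, mm: largest 21 to 121 (middle 71) for the slips; middle -47 to 17 (middle -15) for the loupe; smaller end bay -121 to -51 (middle -86) for the stick.
- flat_brush: Loose flat dusting brush with a red handle and pale bristles, 26 x 192 x 10 mm, 30 g. Lies flat, top side up. Origin: centre of its underside; length along its y (handle to +y, bristles to -y), width along x, z up. Can be taken across its width at the origin, where it is about 20 mm wide.
- tweezers: Loose fine steel tweezers, closed and rigid, 14 x 128 x 8 mm, 18 g. Lies flat, top side up. Origin: centre of the underside; length along its y, width along x, z up. Can be taken across its width at the origin.
- label_slips: Loose banded stack of pale paper slips, a rigid block 51 x 73 x 16 mm (solid part to the grip 44 x 70 x 14 mm), 40 g. Lies flat, top side up. Origin: centre of the underside; 73 mm length along its y, 51 mm width along x, z up.
- loupe: Loose black eye loupe, an upright round barrel 41 mm in diameter and 30 mm high, 50 g. Origin: centre of its underside, z up.
- usb_stick: Loose teal memory stick, 18 x 52 x 9 mm, 12 g. Lies flat, top side up. Origin: centre of the underside; length along its y (body from y = -12 to +26 mm, metal plug at the -y end), width along x, z up. Take it across the body, at about y = +6 mm.
- dropper: Bystander: loose amber dropper bottle with a black bulb, 33 mm in diameter, 102 mm high, standing beyond the work. Origin: centre of its underside. Leave it alone.
- glass_dish: Bystander: loose shallow round glass dish with a coin in it, 68 mm in diameter, 13 mm high, beyond the work. Origin: centre of its underside. Leave it alone.
Mind the look-alikes: they are no part of the job. Leave any blue or pink look-alike of the label_slips alone.

How it is judged:
At the end, for the whole second after the job is handed in: Let go, at rest, tilt under 0.12 rad, underside within 4 mm of the tray floor; origins within (along, across the tray): brush 20, 62 mm, tweezers 50, 66 mm of the plain tray's middle; slips 25, 34 mm, loupe 15, 38 mm, stick 26, 50 mm of their bays' middles (x of flat_brush in the frame of tool_tray between -0.02 and 0.02 m and y of flat_brush in the frame of tool_tray between -0.062 and 0.062 m and z of flat_brush in the frame of tool_tray between 0 and 0.008 m and angle between each of flat_brush, tweezers, label_slips, loupe, usb_stick's own z axis and vertical below 0.12 rad and linear speed of each of flat_brush, tweezers, label_slips, loupe, usb_stick below 0.02 m/s and angular speed of each of flat_brush, tweezers, label_slips, loupe, usb_stick below 0.3 rad/s and x of tweezers in the frame of tool_tray between -0.05 and 0.05 m and y of tweezers in the frame of tool_tray between -0.066 and 0.066 m and z of tweezers in the frame of tool_tray between 0 and 0.008 m and x of label_slips in the frame of case_tray between 0.046 and 0.096 m and y of label_slips in the frame of case_tray between -0.034 and 0.034 m and z of label_slips in the frame of case_tray between 0 and 0.008 m and x of loupe in the frame of case_tray between -0.03 and 0 m and y of loupe in the frame of case_tray between -0.038 and 0.038 m and z of loupe in the frame of case_tray between 0 and 0.008 m and x of usb_stick in the frame of case_tray between -0.112 and -0.06 m and y of usb_stick in the frame of case_tray between -0.05 and 0.05 m and z of usb_stick in the frame of case_tray between 0 and 0.008 m); the robot touches nothing.
It fails at once if the dropper bottle shifted or knocked over (distance of dropper from where it was at the start of the episode above 0.02 m or angle between dropper's own z axis and vertical above 0.4 rad).
It fails at once if the glass dish shifted or knocked over (distance of glass_dish from where it was at the start of the episode above 0.02 m or angle between glass_dish's own z axis and vertical above 0.4 rad).
It also fails if it takes over 99 s, if anything falls off the work surface, if the arm or the gripper's body presses on something with over 40 N, if the wrist force passes 120 N, or if a joint passes its speed limit or range.

## Working session

There is one attempt and no reset: what is moved stays moved. The work goes in short steps, Python scripts to look and compute and a tool call to move; the robot and the scene stay as the last step left them, time stands still between calls to the robot, and variables do not carry over. Pictures are saved under pics/ and viewed, at most 14 in all, crops included, and the job is handed in when it is done.

Besides the shell and the picture viewer there is one more tool, called after "Request:" as name(argument=value, ...), one argument or row to a line, values as JSON. drive_tool: Moves the arm, as the interface text tells. Its arguments: {"type":"object","properties":{"rows":{"type":"string"},"claw":{"type":"number"}},"required":["rows"]}

```bash
ls; mkdir -p pics; cat > h.py <<'E'
import numpy as np, cv2
from cell import telemetry, viewer, r
def cam(n):
    c=viewer.read_camera(n); c['D']=np.array([c['k1'],0,0,0,0.]); return c
def save(c,f): cv2.imwrite('pics/'+f,cv2.cvtColor(c['pixels'],cv2.COLOR_RGB2BGR))
def ray(c,uv,z):
    p=cv2.undistortPoints(np.array(uv,float).reshape(-1,1,2),np.array(c['mtx'],float),c['D']).reshape(-1,2)
    R=np.array(c['R']);t=np.array(c['t']); o=-R.T@t
    d=np.c_[p,np.ones(len(p))]@R
    return o+d*((z-o[2])/d[:,2])[:,None]
def proj(c,X):
    R=np.array(c['R'],float)
    return cv2.projectPoints(np.array(X,float).reshape(-1,1,3),cv2.Rodrigues(R)[0],np.array(c['t'],float),np.array(c['mtx'],float),c['D'])[0].reshape(-1,2)
E
python3 - <<'E'
from h import *
for n in('scene','side','wrist'):
    c=cam(n);save(c,n+'0.png'); print(n,-np.array(c['R']).T@c['t'],c['k1'])
o=telemetry.get_obs();print(o['t'],o['tool_pos'],o['ee_rot'],o['width'])
E
```

```text
pics
scene [ 0.06209027 -0.51717793  0.92255794] -0.00781349394703573
side [ 0.33909676 -1.05757411  0.92773837] -0.05163120087632682
wrist [0.55018916 0.08225978 0.38321406] -0.013970687256093203
0.15 [5.49599250e-01 9.83567755e-05 2.18005791e-01] [[-1.63258147e-05  9.99999070e-01 -1.36340030e-03]
 [ 9.99999964e-01  1.66932861e-05  2.69514694e-04]
 [ 2.69537203e-04 -1.36339585e-03 -9.99999034e-01]] 0.09277391786830497
```

View pics/scene0.png

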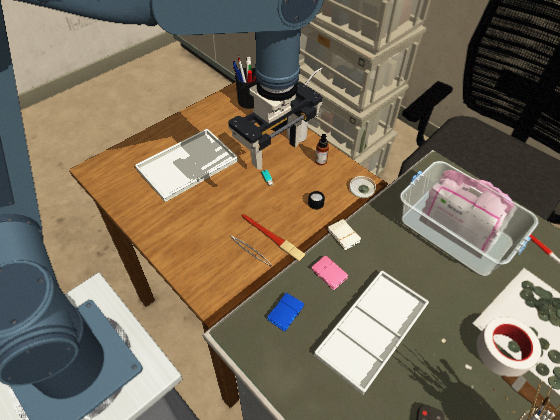

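View pics/side0.png

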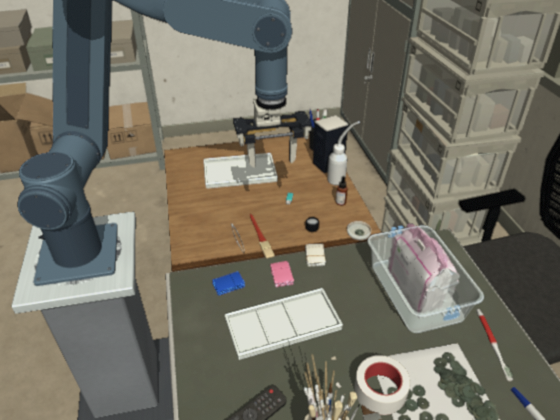

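View pics/wrist0.png

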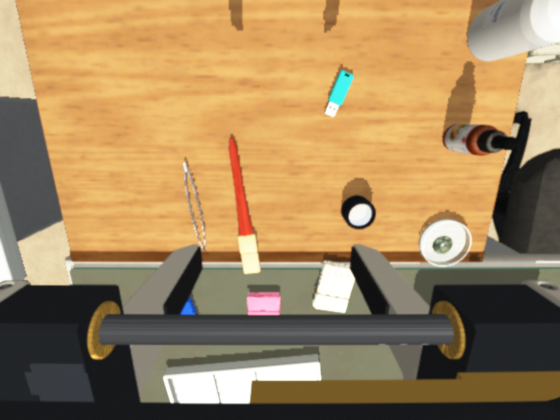

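The three slip look-alikes in the scene view are white (344,234), pink (330,272) and blue (286,310). The pale white one fits the "pale paper slips" description. I'll confirm it in a crop and segment everything.

```bash
cat > seg.py <<'E'
from h import *
def blobs(c,name,lo,hi,minA=60,roi=None):
    hsv=cv2.cvtColor(c['pixels'],cv2.COLOR_RGB2HSV)
    m=cv2.inRange(hsv,np.array(lo),np.array(hi))
    if roi: k=np.zeros_like(m);k[roi[1]:roi[3],roi[0]:roi[2]]=1;m=m*k
    cs=cv2.findContours(m,cv2.RETR_EXTERNAL,cv2.CHAIN_APPROX_NONE)[0]
    return [q for q in cs if cv2.contourArea(q)>minA]
def rect(c,q,z):
    P=ray(c,q.reshape(-1,2),z)[:,:2]
    (cx,cy),(w,h),a=cv2.minAreaRect((P*1000).astype(np.float32))
    if w<h: w,h,a=h,w,a+90
    return np.round([cx,cy,w,h],1),round((a+90)%180-90,1)
E
python3 - <<'E'
from seg import *
S=cam('scene');W=cam('wrist');D=cam('side')
def show(n,c,lo,hi,z,roi=None,minA=60):
    for q in blobs(c,n,lo,hi,minA,roi): print(n,q.reshape(-1,2).mean(0).round(),*rect(c,q,z))
show('usbW',W,(80,120,60),(95,255,255),.007)
show('usbS',S,(80,120,60),(95,255,255),.007,(240,150,300,200),20)
show('redW',W,(0,190,80),(6,255,255),.006,(200,120,280,280))
show('redS',S,(0,190,80),(6,255,255),.006,(230,200,310,270))
show('bristW',W,(10,40,170),(28,140,255),.005,(230,225,270,280))
show('loupeW',W,(0,0,0),(180,255,50),.03,(330,180,390,240))
show('loupeS',S,(0,0,0),(180,255,50),.03,(300,180,335,215))
show('slipW',W,(0,0,140),(40,90,255),.014,(300,258,362,315))
show('slipS',S,(0,0,140),(40,90,255),.014,(322,215,366,255))
show('slipD',D,(0,0,140),(40,90,255),.014,(300,240,330,270))
show('caseS',S,(0,0,150),(180,40,255),.017,(300,262,440,400),800)
show('toolS',S,(0,0,150),(180,40,255),.017,(125,125,245,205),300)
show('toolD',D,(0,0,150),(180,40,255),.017,(195,150,280,190),300)
show('caseD',D,(0,0,150),(180,40,255),.017,(220,285,350,360),300)
def crop(c,x0,y0,x1,y1,k):
    return cv2.cvtColor(cv2.resize(c['pixels'][y0:y1,x0:x1],None,fx=k,fy=k,interpolation=cv2.INTER_CUBIC),cv2.COLOR_RGB2BGR)
a=crop(S,225,180,440,395,2.75)
cv2.imwrite('pics/crop1.png',a)
cv2.imwrite('pics/crop2.png',crop(W,160,60,390,280,2.7))
E
```

```text
usbW [340.  87.] [626.9 117.3  36.3  17.1] 68.2
usbS [266. 175.] [627.5 117.5  38.6  16.4] 67.8
redW [239. 188.] [503.8  -6.3 130.1  18.5] -85.8
redS [263. 229.] [500.2  -4.6 127.9  18.8] -82.5
bristW [246. 252.] [ 512.4 -102.2   64.    55.9] -90.0
loupeW [357. 212.] [653.3 -31.6  44.2  36.2] -43.4
loupeS [316. 200.] [648.9 -42.2  56.2  37.7] 43.5
slipW [328. 283.] [ 625.1 -151.7   90.1   75.5] -84.7
slipS [344. 234.] [ 634.7 -155.2   77.6   56.1] 76.8
slipD [315. 254.] [ 632.9 -157.2   85.1   49.3] 79.7
caseS [372. 331.] [ 498.9 -355.9  256.5  121.8] 6.6
toolS [187. 164.] [495.9 289.  234.7 160.9] -3.6
toolD [226. 171.] [450.  291.1 174.6 144. ] 86.8
caseD [281. 323.] [ 499.4 -358.3  252.8  133. ] 6.7
```

View pics/crop1.png

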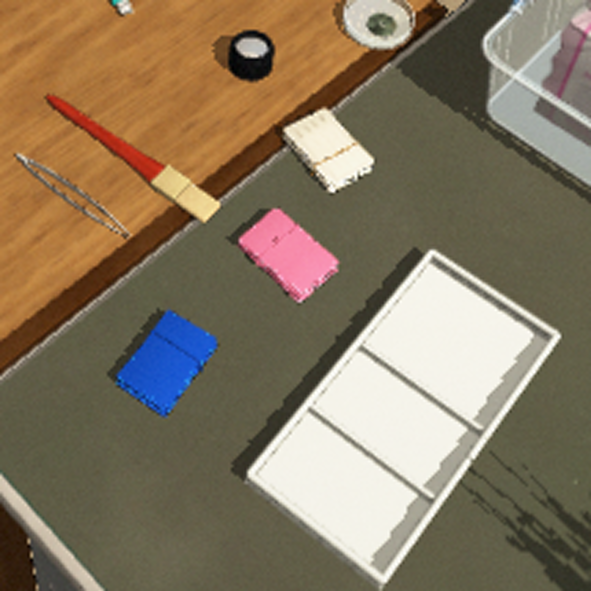

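View pics/crop2.png

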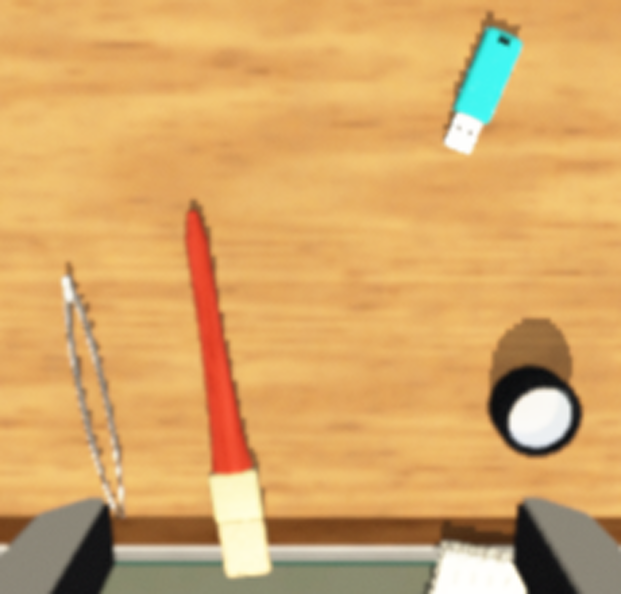

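The crops confirm the target. The off-white banded stack at scene (344,234) is the slips, and pink (330,272) and blue (286,310) are the decoys. The largest bay is at the far (+x) end of the case tray. Next I'll compute positions and obstacles.

```bash
python3 - <<'E'
from seg import *
S=cam('scene');W=cam('wrist');D=cam('side')
cr=lambda p,o,k:np.array(p)/k+np.array(o)
f=lambda n,P:print(n,(P*1000).round(0)[:,:2].tolist())
k1=lambda *p:cr(p,(225,180),2.75); k2=lambda *p:cr(p,(160,60),2.7)
P=ray(W,k2((67,275),(120,512)),.005);f('tweezW',P);f(' mid',P.mean(0)[None])
P=ray(S,k1((18,156),(129,237)),.005);f('tweezS',P);f(' mid',P.mean(0)[None])
P=ray(W,k2((194,205),(247,577)),.006);f('brushW',P);f(' mid',P.mean(0)[None])
P=ray(S,k1((49,97),(210,215)),.006);f('brushS',P);f(' mid',P.mean(0)[None])
P=ray(W,k2((503,32),(459,150)),.006);f('usbW',P)
f('caserim',ray(S,k1((433,250),(560,335),(384,583),(248,470)),.018))
f('case div',ray(S,k1((362,349),(483,430),(312,410),(434,496)),.016))
f('toolrim',ray(S,[(207,131),(237,159),(164,198),(136,164)],.018))
f('loupe base/top W',ray(W,k2((540,418)),.03))
f('loupe topS',ray(S,k1((251,46)),.03))
f('box',ray(S,k1((488,102)),.0)); f('box rim .1',ray(S,k1((484,45)),.1))
f('dropper base S,D',np.r_[ray(S,[(322,160)],0),ray(D,[(341,202)],0)])
f('dish',np.r_[ray(S,[(362,187)],.01),ray(D,[(358,230)],.01)])
f('bottle D',ray(D,[(335,182)],0)); f('box D',ray(D,[(375,262),(408,328)],0))
E
```

```text
tweezW [[433.0, 28.0], [450.0, -96.0]]
 mid [[441.0, -34.0]]
tweezS [[432.0, 26.0], [448.0, -101.0]]
 mid [[440.0, -37.0]]
brushW [[495.0, 61.0], [515.0, -133.0]]
 mid [[505.0, -36.0]]
brushS [[494.0, 57.0], [512.0, -131.0]]
 mid [[503.0, -37.0]]
usbW [[634.0, 134.0], [617.0, 85.0]]
caserim [[617.0, -285.0], [630.0, -402.0], [383.0, -431.0], [372.0, -311.0]]
case div [[508.0, -303.0], [524.0, -409.0], [442.0, -311.0], [457.0, -415.0]]
toolrim [[611.0, 352.0], [602.0, 208.0], [377.0, 226.0], [390.0, 375.0]]
loupe base/top W [[658.0, -36.0]]
loupe topS [[657.0, -37.0]]
box [[789.0, -215.0]]
box rim .1 [[757.0, -208.0]]
dropper base S,D [[785.0, 61.0], [779.0, 65.0]]
dish [[783.0, -84.0], [782.0, -83.0]]
bottle D [[793.0, 172.0]]
box D [[787.0, -207.0], [784.0, -431.0]]
```

Request:
drive_tool(
  rows="-0.36 -0.46 0.4 0 0 -0.05; -0.37 -0.45 0.8 0 0 -0.053; 0 0 0.8 0 0 0; 0 0 0.8 0 0 0; 0 0 0.5 0 0 0; 0 0 0 0 0 0; 0 0 0 0 0 0",
  claw=-0.1,
)

```text
t: 1.15
tool_pos: [0.5057, -0.0376, 0.054]
ee_rot: [[-0.103, 0.995, -0.0], [0.995, 0.103, 0.0], [0.0, -0.0, -1.0]]
ft_force: [-0.3, 0.3, 0.8]
width: 0.0512
gripper_force: 0.0
```

```bash
cat > go.py <<'E'
# usage: go.py x y z yawdeg -> units to write (after rz is applied first)
import sys; from h import *
def plan(x,y,z,yaw):
    o=telemetry.get_obs();R=np.array(o['ee_rot']);p=np.array(o['tool_pos'])
    cur=np.arctan2(R[1,1],R[0,1]);a=np.radians(yaw);d=(a-cur+np.pi/2)%np.pi-np.pi/2
    a=cur+d;dx,dy,dz=np.array([x,y,z])-p
    print('t',round(o['t'],1),'p',p.round(4),'yaw',np.degrees(cur).round(1),'w',round(o['width'],4),'j',np.round(o['joints'],2))
    print('rz',round(-d,3),'then x y z',((-dx*np.sin(a)+dy*np.cos(a))/.05).round(2),((dx*np.cos(a)+dy*np.sin(a))/.05).round(2),(-dz/.05).round(2))
if __name__=='__main__': plan(*map(float,sys.argv[1:]))
E
python3 - <<'E'
from h import *; from go import plan
plan(.504,-.0365,.003,5.9)
c=cam('wrist');save(c,'w1.png')
E
```

```text
t 1.1 p [ 0.5057 -0.0376  0.054 ] yaw 5.9 w 0.0512 j [-0.29  0.36  1.85  0.    0.94 -0.4 ]
rz 0.0 then x y z 0.03 -0.03 1.02
```

View pics/w1.png

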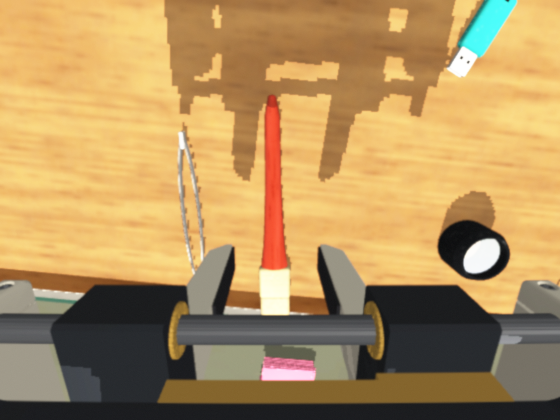

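The brush lies centred between the fingers (handle at px 275, finger tips at 232 and 320), and the tweezers are clear to the left. Descend and grip.

Request:
drive_tool(
  rows="0.03 -0.03 0.5 0 0 0; 0 0 0.35 0 0 0; 0 0 0.15 0 0 0; 0 0 0 0 0 0; 0 0 0 0 0 0",
)

```text
t: 1.7
tool_pos: [0.505, -0.0365, 0.0049]
ee_rot: [[-0.103, 0.995, 0.002], [0.995, 0.103, -0.001], [-0.001, 0.002, -1.0]]
ft_force: [0.9, 0.4, 0.2]
width: 0.0511
gripper_force: 0.0
```

Request:
drive_tool(
  rows="0 0 0 0 0 0; 0 0 0 0 0 0; 0 0 0 0 0 0; 0 0 0 0 0 0; 0 0 0 0 0 0; 0 0 0 0 0 0; 0 0 0 0 0 0",
  claw=1,
)

```text
t: 2.4
tool_pos: [0.5038, -0.0363, 0.0038]
ee_rot: [[-0.103, 0.995, 0.0], [0.995, 0.103, -0.0], [-0.0, 0.0, -1.0]]
ft_force: [-1.4, -0.0, 1.7]
width: 0.0171
gripper_force: 30.0
```

Request:
drive_tool(
  rows="0 0 -0.3 0 0 0; 0 0 -0.6 0 0 -0.15; 0 0 -0.6 0 0 -0.15; 0 0 -0.5 0 0 -0.15; 0 0 0 0 0 -0.15; 0 0 0 0 0 -0.15; 0 0 0 0 0 -0.15; 0 0 0 0 0 -0.15; 0 0 0 0 0 -0.15; 0 0 0 0 0 -0.15",
)

```text
t: 3.4
tool_pos: [0.5036, -0.0362, 0.1034]
ee_rot: [[-0.994, 0.111, -0.0], [0.111, 0.994, 0.0], [0.0, 0.0, -1.0]]
ft_force: [-0.6, -0.3, -0.3]
width: 0.0171
gripper_force: 30.0
```

```bash
python3 go.py .492 .256 .06 84.7
```

```text
t 3.4 p [ 0.5036 -0.0362  0.1034] yaw 83.6 w 0.0171 j [-0.29  0.29  1.8   0.    1.05 -1.75]
rz -0.019 then x y z 0.77 5.8 0.87
```

Request:
drive_tool(
  rows="0.1 0.5 0 0 0 -0.019; 0.1 0.75 0 0 0 0; 0.1 0.75 0 0 0 0; 0.1 0.75 0 0 0 0; 0.1 0.75 0 0 0 0; 0.1 0.75 0 0 0 0; 0.1 0.75 0 0 0 0; 0.07 0.8 0 0 0 0; 0 0 0 0 0 0; 0 0 0 0 0 0",
)

```text
t: 4.4
tool_pos: [0.494, 0.2567, 0.1032]
ee_rot: [[-0.995, 0.096, -0.001], [0.096, 0.995, -0.001], [0.001, -0.001, -1.0]]
ft_force: [-0.4, 0.2, -1.4]
width: 0.0171
gripper_force: 30.0
```

```bash
python3 - <<'E'
from seg import *; from go import plan
plan(.492,.256,.010,84.7)
c=cam('wrist');save(c,'w2.png')
E
```

```text
t 4.4 p [0.494  0.2567 0.1032] yaw 84.5 w 0.0171 j [ 0.28  0.37  1.67 -0.    1.09 -1.2 ]
rz -0.004 then x y z 0.04 -0.02 1.86
```

View pics/w2.png

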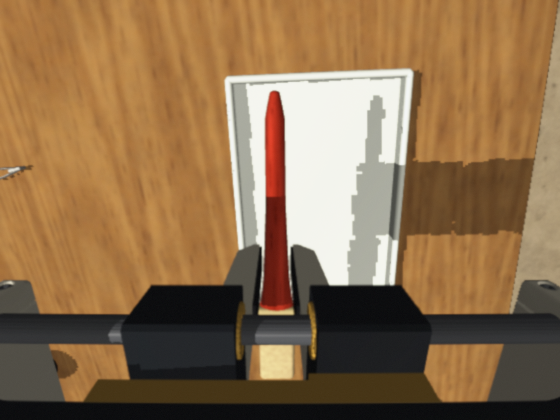

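The brush hangs over the plain tray, whose left-end rim corners are at (229,79) and (411,72). I'll check the tray pose from these.

```bash
python3 - <<'E'
from h import *
c=cam('wrist')
print((ray(c,[(229,79),(411,72),(241,235),(398,265)],.018)*1000).round(0)[:,:2].tolist())
print((ray(c,[(275,95)],.105)*1000).round(0))
E
```

```text
[[379.0, 229.0], [388.0, 372.0], [511.0, 221.0], [556.0, 366.0]]
[[400. 264. 105.]]
```

Request:
drive_tool(
  rows="0 0.03 0.3 0 0 -0.03; 0 0 0.6 0 0 0; 0 0 0.5 0 0 0; 0 0 0.3 0 0 0; 0 0 0.17 0 0 0; 0 0 0 0 0 0; 0 0 0 0 0 0; 0 0 0 0 0 0",
)

```text
t: 5.3
tool_pos: [0.4956, 0.2576, 0.0112]
ee_rot: [[-0.998, 0.069, 0.002], [0.069, 0.998, 0.001], [-0.002, 0.001, -1.0]]
ft_force: [-1.3, -0.3, -0.7]
width: 0.0174
gripper_force: 30.0
```

Request:
drive_tool(
  rows="0 0 0 0 0 0; 0 0 0 0 0 0; 0 0 0 0 0 0; 0 0 0 0 0 0; 0 0 -0.2 0 0 0; 0 0 -0.6 0 0 0; 0 0 -0.8 0 0 0; 0 0 -0.6 0 0 0; 0 0 0 0 0 0",
  claw=0.31,
)

```text
t: 6.2
tool_pos: [0.4979, 0.2587, 0.1256]
ee_rot: [[-0.998, 0.068, 0.009], [0.069, 0.998, 0.003], [-0.009, 0.003, -1.0]]
ft_force: [0.1, -0.1, 1.2]
width: 0.0322
gripper_force: 0.0
```

```bash
python3 go.py .4405 -.0355 .05 7.5
```

```text
t 6.2 p [0.4979 0.2587 0.1256] yaw 86.1 w 0.0322 j [ 0.28  0.35  1.65  0.    1.13 -1.22]
rz 1.371 then x y z -5.68 -1.91 1.51
```

Request:
drive_tool(
  rows="0 0 0 0 0 0.14; 0 0 0 0 0 0.14; 0 0 0 0 0 0.14; 0 0 0 0 0 0.14; 0 0 0 0 0 0.14; 0 0 0 0 0 0.14; 0 0 0 0 0 0.14; 0 0 0 0 0 0.14; 0 0 0 0 0 0.14; 0 0 0 0 0 0.11",
  claw=0.1,
)

```text
t: 7.2
tool_pos: [0.4941, 0.2575, 0.1195]
ee_rot: [[-0.126, 0.992, -0.001], [0.992, 0.126, -0.0], [-0.0, -0.001, -1.0]]
ft_force: [-0.4, -0.8, 0.2]
width: 0.0416
gripper_force: 0.0
```

Request:
drive_tool(
  rows="-0.6 -0.21 0 0 0 0; -0.8 -0.25 0 0 0 0; -0.8 -0.25 0 0 0 0; -0.8 -0.25 0 0 0 0; -0.8 -0.25 0 0 0 0; -0.8 -0.25 0 0 0 0; -0.8 -0.25 0.2 0 0 0; -0.28 -0.2 0.5 0 0 0; 0 0 0 0 0 0; 0 0 0 0 0 0",
)

```text
t: 8.2
tool_pos: [0.4368, -0.0362, 0.0848]
ee_rot: [[-0.13, 0.992, -0.002], [0.992, 0.13, 0.001], [0.001, -0.002, -1.0]]
ft_force: [0.1, 1.2, 0.1]
width: 0.0421
gripper_force: 0.0
```

```bash
python3 - <<'E'
from seg import *; from go import plan
plan(.4405,-.0355,.003,7.5)
c=cam('wrist');save(c,'w3.png')
c=cam('scene');cv2.imwrite('pics/s3.png',cv2.cvtColor(cv2.resize(c['pixels'][110:210,120:250],None,fx=4,fy=4),cv2.COLOR_RGB2BGR))
E
```

```text
t 8.2 p [ 0.4368 -0.0362  0.0848] yaw 7.5 w 0.0421 j [-0.34  0.21  1.97  0.    0.96 -0.47]
rz -0.0 then x y z 0.0 0.08 1.64
```

View pics/w3.png

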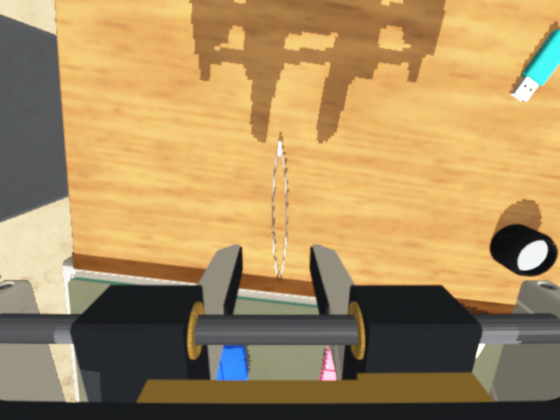

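View pics/s3.png

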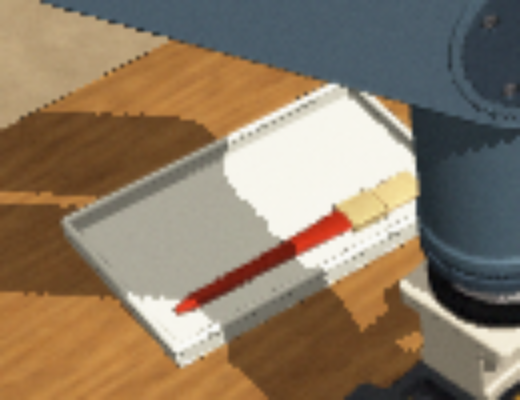

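The brush lies flat in the tray. The tweezers (px 280) are centred between the fingers (242 and 312).

Request:
drive_tool(
  rows="0 0.03 0.5 0 0 0; 0 0 0.6 0 0 0; 0 0 0.4 0 0 0; 0 0 0.14 0 0 0; 0 0 0 0 0 0; 0 0 0 0 0 0",
)

```text
t: 8.9
tool_pos: [0.4399, -0.036, 0.004]
ee_rot: [[-0.133, 0.991, 0.001], [0.991, 0.133, -0.0], [-0.001, 0.001, -1.0]]
ft_force: [-0.6, 0.5, 0.1]
width: 0.0419
gripper_force: 0.0
```

Request:
drive_tool(
  rows="0 0 0 0 0 0; 0 0 0 0 0 0; 0 0 0 0 0 0; 0 0 0 0 0 0; 0 0 0 0 0 0; 0 0 0 0 0 0; 0 0 0 0 0 0",
  claw=1,
)

```text
t: 9.6
tool_pos: [0.4391, -0.0364, 0.0035]
ee_rot: [[-0.132, 0.991, 0.0], [0.991, 0.132, -0.0], [-0.0, 0.0, -1.0]]
ft_force: [-0.9, 0.3, 4.7]
width: 0.0132
gripper_force: 30.0
```

Request:
drive_tool(
  rows="0 0 -0.3 0 0 0; 0 0 -0.6 0 0 -0.15; 0 0 -0.6 0 0 -0.15; 0 0 -0.5 0 0 -0.15; 0 0 0 0 0 -0.15; 0 0 0 0 0 -0.15; 0 0 0 0 0 -0.15; 0 0 0 0 0 -0.15; 0 0 0 0 0 -0.15; 0 0 0 0 0 -0.15",
)

```text
t: 10.6
tool_pos: [0.4386, -0.0362, 0.1029]
ee_rot: [[-0.997, 0.083, -0.001], [0.083, 0.997, 0.0], [0.001, 0.0, -1.0]]
ft_force: [-0.7, 0.2, 0.5]
width: 0.0132
gripper_force: 30.0
```

```bash
python3 go.py .499 .324 .0095 86.5
```

```text
t 10.6 p [ 0.4386 -0.0362  0.1029] yaw 85.3 w 0.0132 j [-0.34  0.18  1.95 -0.    1.01 -1.82]
rz -0.022 then x y z -0.77 7.26 1.87
```

Request:
drive_tool(
  rows="-0.07 0.5 0 0 0 -0.022; -0.1 0.8 0 0 0 0; -0.1 0.85 0 0 0 0; -0.1 0.85 0 0 0 0; -0.1 0.85 0 0 0 0; -0.1 0.85 0 0 0 0; -0.1 0.85 0 0 0 0; -0.1 0.85 0 0 0 0; 0 0.6 0 0 0 0; 0 0.26 0 0 0 0",
)

```text
t: 11.6
tool_pos: [0.5017, 0.3258, 0.1025]
ee_rot: [[-0.998, 0.064, -0.001], [0.064, 0.998, 0.0], [0.001, 0.0, -1.0]]
ft_force: [-0.9, -0.5, 0.0]
width: 0.0129
gripper_force: 30.0
```

Request:
drive_tool(
  rows="0 0 0 0 0 0; 0 0 0.5 0 0 0; 0 0 0.5 0 0 0; 0 0 0 0 0 0; 0 0 0 0 0 0",
)

```text
t: 12.1
tool_pos: [0.502, 0.3218, 0.0532]
ee_rot: [[-0.998, 0.068, -0.001], [0.068, 0.998, -0.001], [0.001, -0.001, -1.0]]
ft_force: [-0.6, -0.0, 0.5]
width: 0.0133
gripper_force: 30.0
```

```bash
python3 go.py .499 .324 .0095 86.5
```

```text
t 12.1 p [0.502  0.3218 0.0532] yaw 86.1 w 0.0133 j [ 0.38  0.49  1.62 -0.    1.03 -1.12]
rz -0.007 then x y z 0.06 0.04 0.87
```

Request:
drive_tool(
  rows="0.05 0.02 0.3 0 0 -0.01; 0 0 0.35 0 0 0; 0 0 0.2 0 0 0; 0 0 0.03 0 0 0; 0 0 0 0 0 0; 0 0 0 0 0 0",
)

```text
t: 12.7
tool_pos: [0.5005, 0.3246, 0.0102]
ee_rot: [[-0.998, 0.057, 0.002], [0.057, 0.998, 0.001], [-0.002, 0.001, -1.0]]
ft_force: [0.3, 0.4, -0.5]
width: 0.0135
gripper_force: 30.0
```

Request:
drive_tool(
  rows="0 0 0 0 0 0; 0 0 0 0 0 0; 0 0 0 0 0 0; 0 0 0 0 0 0; 0 0 -0.2 0 0 0; 0 0 -0.6 0 0 0; 0 0 -0.8 0 0 0; 0 0 -0.6 0 0 0; 0 0 0 0 0 0; 0 0 0 0 0 0",
  claw=0.5,
)

```text
t: 13.7
tool_pos: [0.5001, 0.3247, 0.1205]
ee_rot: [[-0.998, 0.057, 0.002], [0.057, 0.998, 0.001], [-0.002, 0.001, -1.0]]
ft_force: [0.5, 1.0, -0.3]
width: 0.0234
gripper_force: 0.0
```

```bash
python3 - <<'E'
from seg import *; from go import plan
# usb grasp: body centre measured 627,117 ; across at yaw -22
plan(.627,.1165,.003,-22)
E
```

```text
t 13.7 p [0.5001 0.3247 0.1205] yaw 86.8 w 0.0234 j [ 0.39  0.42  1.56 -0.    1.16 -1.13]
rz -1.244 then x y z 2.91 -3.91 2.35
```

Request:
drive_tool(
  rows="0 0 0 0 0 0.15; 0 0 0 0 0 0.15; 0 0 0 0 0 0.15; 0 0 0 0 0 0.15; 0 0 0 0 0 0.15; 0 0 0 0 0 0.15; 0 0 0 0 0 0.15; 0 0 0 0 0 0.15; 0 0 0 0 0 0.15; 0 0 0 0 0 0.15",
  claw=-0.1,
)

```text
t: 14.7
tool_pos: [0.4985, 0.3239, 0.1173]
ee_rot: [[-0.008, 1.0, -0.003], [1.0, 0.008, -0.001], [-0.001, -0.003, -1.0]]
ft_force: [-0.1, 0.1, 0.3]
width: 0.051
gripper_force: 0.0
```

Request:
drive_tool(
  rows="0 0 0 0 0 0.15; 0 0 0 0 0 0.15; 0 0 0 0 0 0.10; -0.48 0.65 0.1 0 0 0; -0.48 0.65 0.2 0 0 0; -0.48 0.65 0.2 0 0 0; -0.48 0.65 0.2 0 0 0; -0.48 0.65 0.2 0 0 0; -0.48 0.65 0.2 0 0 0; 0 0 0 0 0 0",
)

```text
t: 15.7
tool_pos: [0.6267, 0.1127, 0.0608]
ee_rot: [[0.381, 0.925, -0.004], [0.925, -0.381, -0.002], [-0.003, -0.003, -1.0]]
ft_force: [0.0, 0.5, -0.4]
width: 0.0512
gripper_force: 0.0
```

```bash
python3 - <<'E'
from seg import *; from go import plan
plan(.627,.1165,.003,-22)
c=cam('wrist');save(c,'w4.png')
for q in blobs(c,'u',(80,120,60),(95,255,255)): print(rect(c,q,.007))
E
```

```text
t 15.7 p [0.6267 0.1127 0.0608] yaw -22.4 w 0.0512 j [ 0.    0.55  1.5  -0.    1.09  0.4 ]
rz -0.007 then x y z 0.07 -0.02 1.16
(array([627.6, 117.8,  37.7,  16.8]), 68.1)
```

View pics/w4.png

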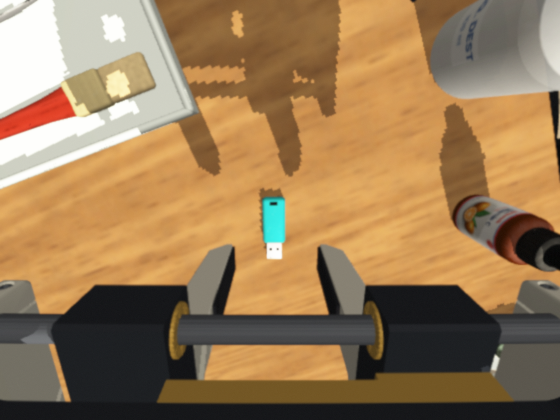

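The stick (px 274,228) is aligned between the fingers, and the dropper at (510,230) is well clear. Descend and grip.

Request:
drive_tool(
  rows="0.09 0 0.4 0 0 0; 0 0 0.4 0 0 0; 0 0 0.25 0 0 0; 0 0 0.08 0 0 0; 0 0 0 0 0 0; 0 0 0 0 0 0",
)

```text
t: 16.35
tool_pos: [0.6282, 0.1222, 0.0084]
ee_rot: [[0.376, 0.927, 0.001], [0.927, -0.376, 0.0], [0.0, 0.001, -1.0]]
ft_force: [-0.2, -0.2, 0.3]
width: 0.0513
gripper_force: 0.0
```

Request:
drive_tool(
  rows="0 0 0 0 0 0; 0 0 0 0 0 0; 0 0 0 0 0 0; 0 0 0 0 0 0; 0 0 0 0 0 0; 0 0 0 0 0 0; 0 0 0 0 0 0",
  claw=1,
)

```text
t: 17.05
tool_pos: [0.6279, 0.1217, 0.0079]
ee_rot: [[0.377, 0.926, 0.0], [0.926, -0.377, -0.0], [0.0, 0.0, -1.0]]
ft_force: [-0.1, -0.3, 1.0]
width: 0.0161
gripper_force: 30.0
```

Request:
drive_tool(
  rows="0 0 -0.3 0 0 0; 0 0 -0.7 0 0 -0.1; 0 0 -0.7 0 0 -0.1; 0 0 -0.6 0 0 -0.1; 0 0 0 0 0 -0.1; 0 0 0 0 0 -0.1; 0 0 0 0 0 0",
)

```text
t: 17.75
tool_pos: [0.628, 0.1218, 0.1241]
ee_rot: [[-0.115, 0.993, 0.001], [0.993, 0.115, 0.0], [-0.0, 0.001, -1.0]]
ft_force: [-0.0, 0.4, 0.8]
width: 0.0165
gripper_force: 30.0
```

```bash
python3 go.py .4155 -.3625 .05 6.4
```

```text
t 17.8 p [0.628  0.1218 0.1241] yaw 6.6 w 0.0165 j [ 0.02  0.49  1.43  0.    1.22 -0.1 ]
rz 0.003 then x y z -9.15 -5.3 1.48
```

Request:
drive_tool(
  rows="-0.25 -0.15 0 0 0 0; -0.5 -0.29 0 0 0 0; -0.6 -0.35 0 0 0 0; -0.6 -0.35 0 0 0 0; -0.6 -0.35 0 0 0 0; -0.6 -0.35 0 0 0 0; -0.6 -0.35 0 0 0 0; -0.6 -0.35 0 0 0 0; -0.6 -0.35 0 0 0 0; -0.6 -0.35 0 0 0 0",
)

```text
t: 18.75
tool_pos: [0.4968, -0.174, 0.1227]
ee_rot: [[-0.111, 0.994, -0.001], [0.994, 0.111, -0.0], [-0.0, -0.001, -1.0]]
ft_force: [0.6, -0.5, -0.2]
width: 0.0162
gripper_force: 30.0
```

Request:
drive_tool(
  rows="-0.6 -0.35 0 0 0 0; -0.6 -0.35 0 0 0 0; -0.6 -0.35 0 0 0 0; -0.6 -0.35 0 0 0 0; -0.6 -0.35 0 0 0 0; -0.4 -0.2 0 0 0 0; -0.3 -0.11 0 0 0 0; 0 0 0 0 0 0; 0 0 0 0 0 0; 0 0 0 0 0 0",
)

```text
t: 19.75
tool_pos: [0.4174, -0.3666, 0.1225]
ee_rot: [[-0.114, 0.993, -0.0], [0.993, 0.114, 0.001], [0.001, -0.0, -1.0]]
ft_force: [0.3, -0.0, -0.3]
width: 0.016
gripper_force: 30.0
```

```bash
python3 - <<'E'
from seg import *; from go import plan
plan(.4155,-.3625,.0125,6.4)
c=cam('wrist');save(c,'w5.png')
E
```

```text
t 19.8 p [ 0.4174 -0.3666  0.1225] yaw 6.6 w 0.016 j [-0.92  0.35  1.65  0.    1.14 -1.04]
rz 0.003 then x y z 0.09 -0.03 2.2
```

View pics/w5.png

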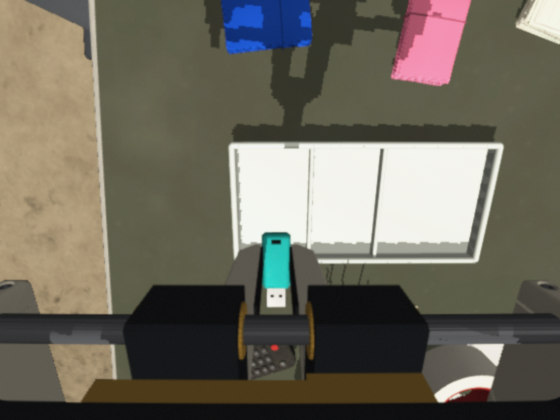

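The stick is held flat. The case-tray rim corners show at (232,145), (501,146), (482,262) and (238,262), so I'll refine the tray pose.

```bash
python3 - <<'E'
from h import *
c=cam('wrist')
P=ray(c,[(232,145),(501,146),(482,262),(238,262)],.018)*1000
print(P.round(0)[:,:2].tolist(),P.mean(0).round(1),np.degrees(np.arctan2(*(P[1]-P[0])[1::-1])).round(1),np.degrees(np.arctan2(*(P[2]-P[3])[1::-1])).round(1))
print((ray(c,[(310,145),(379,146),(307,262)],.016)*1000).round(0)[:,:2].tolist())
E
```

```text
[[372.0, -313.0], [615.0, -285.0], [636.0, -401.0], [386.0, -429.0]] [ 502.2 -356.8   18. ] 6.5 6.5
[[442.0, -305.0], [505.0, -298.0], [457.0, -422.0]]
```

Request:
drive_tool(
  rows="0.15 0 0.3 0 0 0; 0 0 0.6 0 0 0; 0 0 0.6 0 0 0; 0 0 0.4 0 0 0; 0 0 0.2 0 0 0; 0 0 0.1 0 0 0; 0 0 0 0 0 0; 0 0 0 0 0 0; 0 0 0 0 0 0",
)

```text
t: 20.75
tool_pos: [0.4168, -0.361, 0.0136]
ee_rot: [[-0.114, 0.993, 0.001], [0.993, 0.114, -0.001], [-0.002, 0.001, -1.0]]
ft_force: [0.9, -0.2, 0.3]
width: 0.0164
gripper_force: 30.0
```

Request:
drive_tool(
  rows="0 0 0 0 0 0; 0 0 0 0 0 0; 0 0 0 0 0 0; 0 0 0 0 0 0; 0 0 -0.2 0 0 0; 0 0 -0.6 0 0 0; 0 0 -0.8 0 0 0; 0 0 -0.6 0 0 0; 0 0 0 0 0 0; 0 0 0 0 0 0",
  claw=0.4,
)

```text
t: 21.75
tool_pos: [0.4165, -0.3607, 0.1237]
ee_rot: [[-0.114, 0.994, 0.001], [0.994, 0.114, -0.002], [-0.002, 0.001, -1.0]]
ft_force: [-0.2, -0.3, -0.3]
width: 0.0278
gripper_force: 0.0
```

```bash
python3 go.py .633 -.156 .06 -12
```

```text
t 21.8 p [ 0.4165 -0.3607  0.1237] yaw 6.5 w 0.0278 j [-0.92  0.34  1.67 -0.    1.13 -1.03]
rz 0.323 then x y z 4.9 3.38 1.27
```

Request:
drive_tool(
  rows="0 0 0 0 0 0.11; 0 0 0 0 0 0.11; 0 0 0 0 0 0.103; 0.4 0.28 0 0 0 0; 0.8 0.55 0 0 0 0; 0.8 0.55 0 0 0 0; 0.8 0.55 0 0 0 0; 0.8 0.55 0 0 0 0; 0.8 0.55 0 0 0 0; 0.5 0.35 0 0 0 0",
  claw=-0.5,
)

```text
t: 22.75
tool_pos: [0.6333, -0.1524, 0.1204]
ee_rot: [[0.206, 0.979, -0.003], [0.979, -0.206, 0.002], [0.001, -0.003, -1.0]]
ft_force: [-0.0, -0.7, 0.2]
width: 0.0696
gripper_force: 0.0
```

Request:
drive_tool(
  rows="0 0 0.2 0 0 0; 0 0 0.4 0 0 0; 0 0 0.2 0 0 0; 0 0 0 0 0 0",
)

```text
t: 23.15
tool_pos: [0.6298, -0.1556, 0.0794]
ee_rot: [[0.208, 0.978, -0.006], [0.978, -0.208, 0.002], [0.001, -0.006, -1.0]]
ft_force: [0.1, 0.1, -0.3]
width: 0.0698
gripper_force: 0.0
```

```bash
python3 - <<'E'
from seg import *; from go import plan
plan(.633,-.156,.004,-12)
c=cam('wrist');save(c,'w6.png')
for n,lo,hi,roi in(('slip',(0,0,140),(40,90,255),(150,120,450,330)),('pink',(150,80,100),(175,255,255),(0,100,560,400))):
    for q in blobs(c,n,lo,hi,300,roi): print(n,q.reshape(-1,2).mean(0).round(),*rect(c,q,.014))
S=cam('scene')
for q in blobs(S,'',(150,80,100),(175,255,255),100,(300,250,355,295)): print('pinkS',*rect(S,q,.014))
cv2.imwrite('pics/s6.png',cv2.cvtColor(cv2.resize(S['pixels'][110:400,120:440],None,fx=2,fy=2),cv2.COLOR_RGB2BGR))
E
```

```text
t 23.1 p [ 0.6298 -0.1556  0.0794] yaw -12.0 w 0.0698 j [-0.41  0.55  1.45 -0.    1.15 -0.2 ]
rz -0.0 then x y z 0.01 0.06 1.51
slip [314. 179.] [ 655.4 -149.3  245.2   86.9] 4.4
pink [169. 264.] [ 525.3 -173.    64.4   30. ] 38.6
pinkS [ 529.2 -202.8   75.5   50.7] 89.0
```

View pics/w6.png

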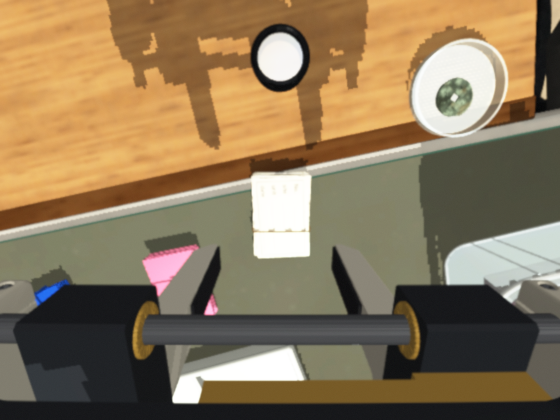

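The slips (252–310, 172–257) are aligned between the fingers, and the pink decoy at left is outside the finger path.

```bash
python3 - <<'E'
from h import *; from go import plan
c=cam('wrist')
P=ray(c,[(252,173),(310,173),(310,256),(252,256)],.013); print((P*1000).round(0)[:,:2].tolist()); m=P.mean(0);print(m)
plan(m[0],m[1],.004,-12)
E
```

```text
[[622.0, -114.0], [668.0, -123.0], [655.0, -196.0], [605.0, -185.0]]
[ 0.63725361 -0.1546068   0.013     ]
t 23.3 p [ 0.6323 -0.1566  0.0829] yaw -12.0 w 0.0696 j [-0.41  0.55  1.44 -0.    1.15 -0.2 ]
rz -0.001 then x y z 0.06 0.09 1.58
```

Request:
drive_tool(
  rows="0.05 0.08 0.4 0 0 0; 0 0 0.5 0 0 0; 0 0 0.4 0 0 0; 0 0 0.2 0 0 0; 0 0 0.08 0 0 0; 0 0 0 0 0 0; 0 0 0 0 0 0",
)

```text
t: 24.0
tool_pos: [0.6378, -0.1546, 0.005]
ee_rot: [[0.208, 0.978, 0.002], [0.978, -0.208, -0.001], [-0.0, 0.002, -1.0]]
ft_force: [0.4, -0.5, -0.2]
width: 0.0697
gripper_force: 0.0
```

Request:
drive_tool(
  rows="0 0 0 0 0 0; 0 0 0 0 0 0; 0 0 0 0 0 0; 0 0 0 0 0 0; 0 0 0 0 0 0; 0 0 0 0 0 0",
  claw=1,
)

```text
t: 24.6
tool_pos: [0.637, -0.1542, 0.004]
ee_rot: [[0.207, 0.978, 0.0], [0.978, -0.207, -0.0], [-0.0, 0.0, -1.0]]
ft_force: [-1.5, 0.2, 3.4]
width: 0.0448
gripper_force: 30.0
```

Request:
drive_tool(
  rows="0 0 -0.3 0 0 0; 0 0 -0.5 0 0 0; 0 0 -0.5 0 0 -0.1; 0 0 -0.3 0 0 -0.1; 0 0 0 0 0 -0.12; 0 0 0 0 0 0; 0 0 0 0 0 0",
)

```text
t: 25.3
tool_pos: [0.6368, -0.1541, 0.0839]
ee_rot: [[-0.108, 0.994, 0.0], [0.994, 0.108, 0.0], [0.0, 0.0, -1.0]]
ft_force: [-0.3, -0.3, -1.3]
width: 0.0446
gripper_force: 30.0
```

```bash
python3 go.py .5725 -.349 .03 6.5
```

```text
t 25.3 p [ 0.6368 -0.1541  0.0839] yaw 6.2 w 0.0446 j [-0.41  0.55  1.43  0.    1.16 -0.52]
rz -0.006 then x y z -3.73 -1.72 1.08
```

Request:
drive_tool(
  rows="-0.3 -0.14 0 0 0 0; -0.6 -0.28 0 0 0 0; -0.7 -0.32 0 0 0 0; -0.7 -0.32 0 0 0 0; -0.7 -0.32 0 0 0 0; -0.5 -0.23 0 0 0 0; -0.23 -0.11 0 0 0 0; 0 0 0.3 0 0 0; 0 0 0.3 0 0 0; 0 0 0 0 0 0",
)

```text
t: 26.3
tool_pos: [0.5705, -0.3458, 0.0497]
ee_rot: [[-0.112, 0.994, -0.005], [0.994, 0.112, 0.005], [0.006, -0.005, -1.0]]
ft_force: [-1.5, 0.2, -0.4]
width: 0.0448
gripper_force: 30.0
```

```bash
python3 go.py .5725 -.349 .0095 6.5
```

```text
t 26.3 p [ 0.5705 -0.3458  0.0497] yaw 6.4 w 0.0448 j [-0.71  0.61  1.42  0.    1.12 -0.82]
rz -0.001 then x y z -0.07 0.03 0.8
```

Request:
drive_tool(
  rows="0 0.02 0 0 0 0; 0 0 0.3 0 0 0; 0 0 0.25 0 0 0; 0 0 0.15 0 0 0; 0 0 0.07 0 0 0; 0 0 0 0 0 0; 0 0 0 0 0 0; 0 0 0 0 0 0",
)

```text
t: 27.1
tool_pos: [0.5734, -0.3494, 0.0158]
ee_rot: [[-0.111, 0.994, 0.001], [0.994, 0.111, -0.001], [-0.001, 0.001, -1.0]]
ft_force: [0.2, 0.0, 0.2]
width: 0.0451
gripper_force: 30.0
```

Request:
drive_tool(
  rows="0 0 0 0 0 0; 0 0 0 0 0 0; 0 0 0 0 0 0; 0 0 0 0 0 0; 0 0 -0.2 0 0 0; 0 0 -0.6 0 0 0; 0 0 -0.8 0 0 0; 0 0 -0.6 0 0 0; 0 0 0 0 0 0; 0 0 0 0 0 0",
  claw=-0.18,
)

```text
t: 28.1
tool_pos: [0.5735, -0.3492, 0.1267]
ee_rot: [[-0.111, 0.994, 0.002], [0.994, 0.111, -0.002], [-0.002, 0.002, -1.0]]
ft_force: [-0.2, 0.0, -1.0]
width: 0.0549
gripper_force: 0.0
```

```bash
python3 go.py .6575 -.0365 .06 20; python3 go.py .6575 -.0365 .06 90
```

```text
t 28.1 p [ 0.5735 -0.3492  0.1267] yaw 6.4 w 0.0549 j [-0.71  0.54  1.34  0.    1.26 -0.82]
rz -0.238 then x y z 5.3 3.72 1.33
t 28.1 p [ 0.5735 -0.3492  0.1267] yaw 6.4 w 0.0549 j [-0.71  0.54  1.34  0.    1.26 -0.82]
rz -1.46 then x y z -1.68 6.25 1.33
```

Request:
drive_tool(
  rows="0 0 0 0 0 -0.146; 0 0 0 0 0 -0.146; 0 0 0 0 0 -0.146; 0 0 0 0 0 -0.146; 0 0 0 0 0 -0.146; 0 0 0 0 0 -0.146; 0 0 0 0 0 -0.146; 0 0 0 0 0 -0.146; 0 0 0 0 0 -0.146; 0 0 0 0 0 -0.146",
  claw=-0.5,
)

```text
t: 29.1
tool_pos: [0.572, -0.3481, 0.1231]
ee_rot: [[-1.0, -0.006, -0.003], [-0.006, 1.0, 0.002], [0.003, 0.003, -1.0]]
ft_force: [0.1, -0.1, 0.0]
width: 0.0696
gripper_force: 0.0
```

Request:
drive_tool(
  rows="-0.18 0.5 0 0 0 0; -0.2 0.75 0 0 0 0; -0.2 0.8 0 0 0 0; -0.2 0.8 0 0 0 0; -0.2 0.8 0 0 0 0; -0.2 0.8 0 0 0 0; -0.2 0.8 0 0 0 0; -0.2 0.7 0 0 0 0; -0.1 0.3 0 0 0 0; 0 0 0 0 0 0",
)

```text
t: 30.1
tool_pos: [0.6566, -0.0343, 0.1238]
ee_rot: [[-1.0, -0.003, -0.002], [-0.003, 1.0, 0.001], [0.002, 0.001, -1.0]]
ft_force: [-0.7, -0.1, 0.5]
width: 0.0703
gripper_force: 0.0
```

```bash
python3 - <<'E'
from seg import *; from go import plan
plan(.6575,-.0365,.01,90)
c=cam('wrist');save(c,'w7.png')
E
```

```text
t 30.1 p [ 0.6566 -0.0343  0.1238] yaw 90.2 w 0.0703 j [-0.22  0.52  1.38  0.    1.24 -1.8 ]
rz 0.003 then x y z -0.02 -0.04 2.28
```

View pics/w7.png

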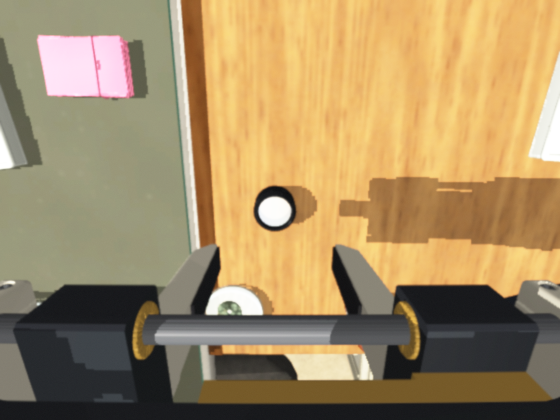

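The loupe top is at (275,209) and the dish at (235,310), which is beyond the fingers. Compute the loupe centre.

```bash
python3 - <<'E'
from h import *; from go import plan
c=cam('wrist')
m=ray(c,[(275,209)],.03)[0];print(m); plan(m[0],m[1],.01,90)
E
```

```text
[ 0.65415007 -0.03808586  0.03      ]
t 30.2 p [ 0.6564 -0.0374  0.1243] yaw 90.0 w 0.0696 j [-0.23  0.52  1.38 -0.    1.24 -1.8 ]
rz 0.0 then x y z 0.05 -0.01 2.29
```

Request:
drive_tool(
  rows="0.02 0 0.4 0 0 0; 0 0 0.6 0 0 0; 0 0 0.6 0 0 0; 0 0 0.4 0 0 0; 0 0 0.2 0 0 0; 0 0 0.1 0 0 0; 0 0 0 0 0 0; 0 0 0 0 0 0",
)

```text
t: 31.0
tool_pos: [0.6568, -0.0371, 0.0113]
ee_rot: [[-1.0, 0.0, 0.002], [0.0, 1.0, -0.001], [-0.002, -0.001, -1.0]]
ft_force: [0.3, 0.3, -0.6]
width: 0.0696
gripper_force: 0.0
```

Request:
drive_tool(
  rows="0 0 0 0 0 0; 0 0 0 0 0 0; 0 0 0 0 0 0; 0 0 0 0 0 0; 0 0 0 0 0 0; 0 0 0 0 0 0",
  claw=1,
)

```text
t: 31.6
tool_pos: [0.6561, -0.0364, 0.0104]
ee_rot: [[-1.0, -0.0, 0.0], [-0.0, 1.0, -0.0], [-0.0, -0.0, -1.0]]
ft_force: [-0.2, 0.2, 2.4]
width: 0.0392
gripper_force: 30.0
```

Request:
drive_tool(
  rows="0 0 -0.3 0 0 0; 0 0 -0.6 0 0 0; 0 0 -0.6 0 0 -0.057; 0 0 -0.3 0 0 -0.057; 0 0 0 0 0 0; 0 0 0 0 0 0",
)

```text
t: 32.2
tool_pos: [0.6559, -0.0364, 0.1004]
ee_rot: [[-0.994, -0.112, 0.0], [-0.112, 0.994, -0.0], [-0.0, -0.0, -1.0]]
ft_force: [0.6, -0.1, -0.9]
width: 0.0393
gripper_force: 30.0
```

```bash
python3 go.py .487 -.358 .05 96.5
```

```text
t 32.2 p [ 0.6559 -0.0364  0.1004] yaw 96.5 w 0.0393 j [-0.22  0.54  1.41 -0.    1.19 -1.91]
rz -0.001 then x y z 4.08 -6.01 1.01
```

Request:
drive_tool(
  rows="0.25 -0.36 0 0 0 0; 0.45 -0.65 0 0 0 0; 0.5 -0.75 0 0 0 0; 0.5 -0.75 0 0 0 0; 0.5 -0.75 0 0 0 0; 0.5 -0.75 0 0 0 0; 0.5 -0.75 0 0 0 0; 0.5 -0.75 0 0 0 0; 0.25 -0.35 0 0 0 0; 0.13 -0.15 0 0 0 0",
)

```text
t: 33.2
tool_pos: [0.4855, -0.3598, 0.0985]
ee_rot: [[-0.994, -0.11, -0.002], [-0.11, 0.994, 0.002], [0.002, 0.002, -1.0]]
ft_force: [0.5, -0.4, -0.5]
width: 0.0397
gripper_force: 30.0
```

Request:
drive_tool(
  rows="0 0 0.3 0 0 0; 0 0 0.4 0 0 0; 0 0 0.3 0 0 0; 0 0 0 0 0 0; 0 0 0 0 0 0; 0 0 0 0 0 0",
)

```text
t: 33.8
tool_pos: [0.4882, -0.3581, 0.0508]
ee_rot: [[-0.993, -0.114, 0.001], [-0.114, 0.993, -0.001], [-0.001, -0.001, -1.0]]
ft_force: [0.2, -0.4, 0.3]
width: 0.0399
gripper_force: 30.0
```

```bash
python3 go.py .487 -.358 .015 96.5
```

```text
t 33.8 p [ 0.4882 -0.3581  0.0508] yaw 96.6 w 0.0399 j [-0.82  0.51  1.6   0.    1.03 -2.5 ]
rz 0.001 then x y z 0.02 0.0 0.72
```

Request:
drive_tool(
  rows="0.02 0 0.25 0 0 0; 0 0 0.25 0 0 0; 0 0 0.15 0 0 0; 0 0 0.07 0 0 0; 0 0 0 0 0 0; 0 0 0 0 0 0; 0 0 0 0 0 0",
)

```text
t: 34.5
tool_pos: [0.486, -0.3578, 0.0143]
ee_rot: [[-0.993, -0.114, -0.001], [-0.114, 0.993, 0.001], [0.001, 0.001, -1.0]]
ft_force: [-2.3, 2.1, 5.3]
width: 0.0396
gripper_force: 30.0
```

Request:
drive_tool(
  rows="0 0 0 0 0 0; 0 0 0 0 0 0; 0 0 0 0 0 0; 0 0 0 0 0 0; 0 0 -0.2 0 0 0; 0 0 -0.6 0 0 0; 0 0 -0.8 0 0 0; 0 0 -0.8 0 0 0; 0.5 0 -0.6 0 0 0; 0 0 0 0 0 0",
  claw=-0.2,
)

```text
t: 35.5
tool_pos: [0.4621, -0.3635, 0.1701]
ee_rot: [[-0.994, -0.113, 0.005], [-0.113, 0.994, -0.007], [-0.004, -0.008, -1.0]]
ft_force: [0.3, -0.3, -0.3]
width: 0.0558
gripper_force: 0.0
```

Request:
drive_tool(
  rows="0 0.6 -0.4 0 0 0; 0 0.8 -0.4 0 0 0; 0 0.8 0 0 0 0; 0 0.8 0 0 0 0; 0 0.4 0 0 0 0; 0 0 0 0 0 0; 0 0 0 0 0 0; 0 0 0 0 0 0",
)

```text
t: 36.3
tool_pos: [0.4427, -0.1933, 0.204]
ee_rot: [[-0.994, -0.113, 0.0], [-0.113, 0.994, -0.0], [0.0, -0.0, -1.0]]
ft_force: [1.0, 0.6, 0.1]
width: 0.0557
gripper_force: 0.0
```

```bash
python3 - <<'E'
from h import *
S=cam('scene')['pixels'];D=cam('side')['pixels']
k=lambda im,a,b,c,d:cv2.resize(im[b:d,a:c],(400,300),interpolation=cv2.INTER_CUBIC)
im=np.vstack([np.hstack([k(S,300,270,436,390),k(D,220,285,350,360)]),np.hstack([k(S,125,120,260,205),k(D,195,145,285,195)])])
cv2.imwrite('pics/fin.png',cv2.cvtColor(im,cv2.COLOR_RGB2BGR))
E
```

```text
(no output)
```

View pics/fin.png

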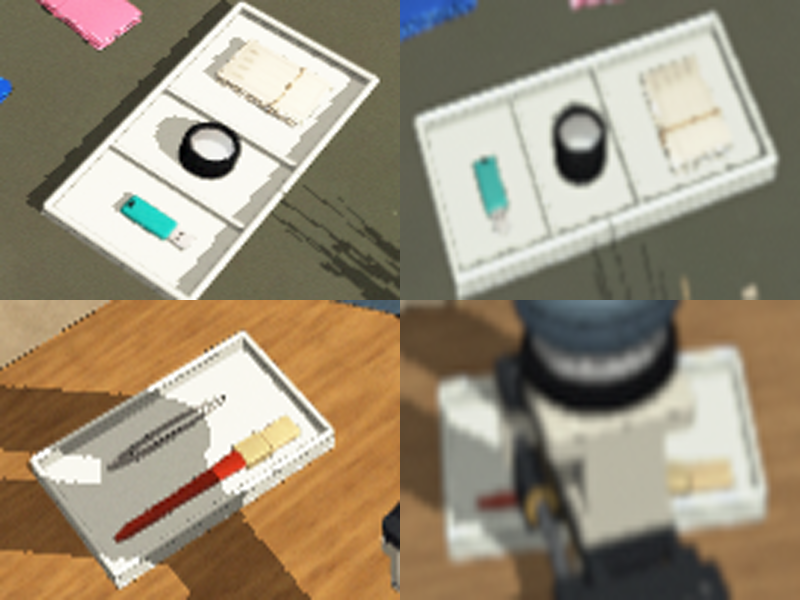

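All five things lie flat in their places: stick, loupe and slips in their bays (top row), tweezers and brush side by side (bottom left). Handing in.

```bash
python3 -c "
from cell import r
print(r.sign_off())"
```

```text
the job is handed in; nothing more can be done
None
```

I handed the job in at about 36 s of the 99 s allowed. By the final camera view, the brush and tweezers lie side by side in the plain tray, and the slips, loupe and stick sit flat in their bays. I never went near the dropper bottle or glass dish, and the system gave no verdict back.

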